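# Worn brake pad through the spring flap of the drop box

## Robot

A 7-joint arm with a two-finger parallel gripper is mounted at the origin on the work surface. World frame = base frame: x ahead of the robot, y to its left, z up, the work surface at z = 0. Lengths are in mm, angles in rad, forces in N, time in s.
With the tool pointing down it reaches from about 425 to 1025 mm from the base axis. Payload 3.6 kg.
Tool frame: the origin (TCP) lies at the very end of the fingers, on their centre line; the grasp point (between the pads) lies 19 mm behind it; z points along the fingers, y is the line along which they close (so a half turn about z gives the same grasp; the last joint's range is limited). The gripper opens to 85 mm and grips with 20 to 120 N. Pads are 22 mm wide; open, the fingers measure 114 mm over their backs; the gripper's body (76 mm by 85 mm) begins 54 mm behind the grasp point. The pads swing forward as they close: fully open they stand 13 mm farther back than shut.
Start: joints at [-1.373, 0.591, 0.048, 1.609, -0.033, 0.943, -0.034], TCP at [207.866, 694.565, 231.302] pointing down, gripper open.
Joint ranges: [-2.69, 2.69], [-0.47, 2.24], [-1.27, 1.36], [0.19, 2.51], [-1.53, 4.68], [0.08, 2.07], [-3.09, 3.09]. Speed limits (rad/s): [2.57, 2.57, 3.14, 3.14, 3.14, 3.14, 3.14].

## Interface

Orientations are given as a 3x3 rotation matrix whose columns are the frame's x, y, z axes.
In Python, from station import manip, optics, finish_job gives the robot as it stands.
- The arm moves only by the tool apply_moves, never from a script. Its arguments are lists of equal length, an entry for each row: "slide": the shift along the tool's x, y, z in mm, a list of three; "rot": the turn, a rotation vector about the tool's x, y, z in rad, a list of three. In form: {"slide": [[dx, dy, dz], ...], "rot": [[ax, ay, az], ...]}. A call has exactly 5 rows; each row shifts and turns the commanded pose from where the row before left it, along the tool's axes as they then stand; what a row does not reach is not made up. A row lasts 1/10 s, in which the tool goes at most 50 mm and 8.59 degrees, less where a joint would pass 70% of its speed; a pose out of reach is approached as far as the arm can. A call with a gripper value outside its range is refused whole. "grip" is the opening, from 0 (shut) to 1 (fully open), set as the call begins (left out, the last holds). The fingers move at their own pace and stop on an object; the grip force is fixed at half the most. Time passes only in rows, so rows that do not move let the fingers close, or fill a call up. It gives the time, the measured TCP pose, the force, the opening and the grip force at its end, in the units of the state.
- manip.state(): the state, without advancing time (a new reading comes with each control period).
- optics.snapshot(name): name is "scene" or "top" or "wrist"; returns the picture (480x640x3 uint8, red, green, blue); there is no depth.
- optics.camera_params(name): a dict with "camera_matrix" (3x3 intrinsics, pixels), "R" (3x3) and "t" (3): a world point X has camera coordinates R X + t. Camera axes: x right, y down, z forward; pixel columns grow to the right and rows downward; lengths in mm; the calibration is good to about 2 mm. A picture is of the moment at which its call begins: read the wrist's pose just before it. camera_params takes no time and is no camera call; for the wrist camera it gives the pose at the moment of the call.
- finish_job(): hands the job in; it is judged then, once.
The state is a dict: "clock": time; "q": joint angles; "qvel": joint speeds; "joint_efforts": joint torques, N m; "position": TCP position; "tool_rot": TCP orientation; "force": force on the tool from outside, world axes, zero at the start; "torque": the same for the moment, N m; "width": opening from 0.0 (shut) to 1.0 (fully open); "grasp_force": force on a finger pad.
Only numpy, scipy, OpenCV 4.12 (cv2) and the standard library are available. Lean on these libraries where they do the work, as an engineer would, in place of code of your own. Each camera call takes 0.05 s, during which the arm holds its last target. There are 200 camera calls.

## Task

Push the flap of the drop box inwards with one finger and, while that finger keeps the flap open, push the worn brake pad along its lane and over the sill with the other finger so that it drops into the box; then let the flap close by itself. Do not let the pad bump or rub the flap, do not pinch or lift the pad, and leave everything else where it stands.

Things in the scene. Friction and masses are not known exactly. Their poses are not given: they have to be found in the camera images.
- bay: Fixed drop box with a plywood loading deck before its doorway. Origin: on the bench, under the middle of the doorway; x points inwards through the doorway (pushing direction), y left, z up. Deck top 80 mm above the bench, x = -140 to 0 mm (sill, then a sheer drop), y = -160 to +90 mm. Doorway at x = 4 mm, 130 mm wide, y = -65 to +65 mm. Deck left of the lane (y over 6 mm) is bare.
- lane_end (a point): Point on the deck surface at the sill, middle of the lane (bay x = 0, y = -27, z = 80 mm); bay axes. The lane, 54 mm wide, runs along bay x between two aluminium rails 6 mm wide and 8 mm high (bay y = 0..6 and -60..-54 mm), from x = -100 to -10 mm.
- box_floor (a point): Middle of the box's rubber floor (bay x = 100, y = 0, z = 10 mm), 70 mm below the deck; bay axes. Box inside: x = 0 to 200 mm, y = -75 to +75 mm, grey steel walls 6 mm thick, tops 125 mm above the bench. Open above from x = 0 to 140 mm, hooded behind that (hood top 128 mm).
- hinge (a point): Foot of the flap's upright hinge line, at the left side of the doorway (bay x = 4, y = +65, z = 83 mm); same axes as the bay.
- flap (a joint): Flap angle, rad: 0 shut across the doorway; grows as the free right-hand edge swings inwards (bay +x) about the upright left hinge; stop at 1.45. A spring shuts it (0.06 N m shut, 0.13 open). Bare aluminium plate, 126 mm wide, 3 mm thick, 3 to 46 mm above the deck; only pushed inwards. A finger d mm past the doorway, r mm right of the hinge line holds it at about atan(d/r).
- flap_edge (a point): Middle of the flap's free edge, 126 mm from the hinge line, 24.5 mm above the deck.
- pad_mid (a point): Centre of the worn brake pad lying flat in the lane: dark steel plate with two black friction blocks, 34 mm along the lane (its x), 50 mm across (its y), 16 mm high; the point is 8 mm above its underside. About 140 g. Its centre starts 35 to 70 mm before the sill; it tips into the box once its centre has passed the sill.
- spare_pad: Spare pad, same shape as the worn one, lying on the deck to the right of the lane, outside it. Stays. Origin at the centre of its underside.
- spacer: Aluminium axle spacer ring, 34 mm across, 22 mm high, standing on the deck right of the lane. Stays. Origin at the centre of its underside.
- tape: Black ring 90 mm across, 24 mm high, lying on the hood of the box. Stays. Origin at the centre of its underside.
- rim1: Aluminium kart wheel rim, 132 mm across, 110 mm high, standing on the bench to the left. Stays. Origin at the centre of its underside.
- rim2: A second such rim, also to the left. Stays. Origin likewise.
- can: Spray can 64 mm across, 150 mm high, standing on the bench to the right. Stays. Origin at the centre of its underside.
- spanner: Steel spanner 190 mm long, lying on the bench to the right. Stays. Origin at its underside.
Mind the look-alikes: they are no part of the job. What is shaped like the part that bears pad_mid but green or red is not meant.

How it is judged (in metres and radians):
On the way, in this order (a step that is already met when the one before it is completed fails the run):
1. a finger has pushed the flap open (at least 0.3 rad) while the pad's centre is still before the sill (value of joint flap above 0.3 rad and contact force between the fingers and flap above 0.1 N and x of pad_mid in the frame of bay below 0 m), for 0.05 s.
2. the pad's centre passes the sill while a finger keeps the flap open (at least 0.5 rad) (value of joint flap above 0.5 rad and contact force between the fingers and flap above 0.1 N and x of pad_mid in the frame of bay above 0.003 m), for 0.1 s.
At the end, for the whole second after the job is handed in: the worn pad is at rest inside the box, its centre below deck level (under 60 mm above the bench), and the flap is shut (within 0.05 rad) (x of pad_mid in the frame of bay between 0.005 and 0.2 m and y of pad_mid in the frame of bay between -0.075 and 0.075 m and z of pad_mid in the frame of bay below 0.06 m and linear speed of pad below 0.02 m/s and value of joint flap below 0.05 rad); the robot touches nothing.
It fails at once if the pad bumps or rubs the flap (over 0.5 N) (contact force between pad and flap above 0.5 N).
It fails at once if the pad is lifted (its centre over 12 mm above where it lies on the deck) (z of pad_mid in the frame of bay above 0.1 m).
It fails at once if the pad is pinched or forced (over 15 N from the fingers; pushing needs about 2 N) (contact force between the fingers and pad above 15 N).
It fails at once if another thing is moved by more than 15 mm (distance of any of spare_pad, spacer, tape, rim1, rim2, can, spanner from where it was at the start of the episode above 0.015 m).
It also fails if it takes over 40 s, if anything falls off the work surface, if the arm or the gripper's body presses on something with over 40 N, if the wrist force passes 120 N, or if a joint passes its speed limit or range.

## Working session

There is one attempt and no reset: what is moved stays moved. The work goes in short steps, Python scripts to look and compute and a tool call to move; the robot and the scene stay as the last step left them, time stands still between calls to the robot, and variables do not carry over. Pictures are saved under pics/ and viewed, at most 10 in all, crops included, and the job is handed in when it is done.

Besides the shell and the picture viewer there is one more tool, called after ">>>" by a JSON object that holds its "name" and its "arguments". apply_moves: Moves the arm, as the interface text tells. Its arguments: {"type":"object","properties":{"slide":{"type":"array","items":{"type":"array","items":{"type":"number"}}},"rot":{"type":"array","items":{"type":"array","items":{"type":"number"}}},"grip":{"type":"number"}},"required":["slide","rot"]}

```bash
mkdir -p pics; python3 - <<'E'
from station import manip, optics
import cv2
for n in ("scene","top"):
    cv2.imwrite(f"pics/{n}0.png",optics.snapshot(n)[:,:,::-1])
    p=optics.camera_params(n);print(n,p)
s=manip.state();print(s["clock"],s["position"],s["tool_rot"],s["width"])
E
```

```text
scene {'camera_matrix': array([[521.07120542,   0.        , 315.93112819],
       [  0.        , 521.07120542, 246.68364179],
       [  0.        ,   0.        ,   1.        ]]), 'R': array([[ 0.70639258,  0.70766617,  0.01476853],
       [ 0.3903461 , -0.37206874, -0.84213703],
       [-0.59045698,  0.60064419, -0.53906132]]), 't': array([-388.13250789, -130.55138865, 1368.45122964])}
top {'camera_matrix': array([[477.53533368,   0.        , 313.90485008],
       [  0.        , 477.53533368, 238.89207255],
       [  0.        ,   0.        ,   1.        ]]), 'R': array([[ 4.34845033e-03, -9.99989627e-01,  1.35540141e-03],
       [-9.87165675e-01, -4.50905830e-03, -1.59635830e-01],
       [ 1.59640286e-01, -6.43837273e-04, -9.87175042e-01]]), 't': array([-14.02930183, 546.37652052, 996.06800253])}
0.1 [207.65159396 693.83378815 230.23685162] [[-9.58028959e-01  2.86671035e-01 -4.80454919e-04]
 [ 2.86671413e-01  9.58026836e-01 -2.02058591e-03]
 [-1.18954747e-04 -2.07351251e-03 -9.99997843e-01]] 0.9978228363676963
```

View pics/top0.png

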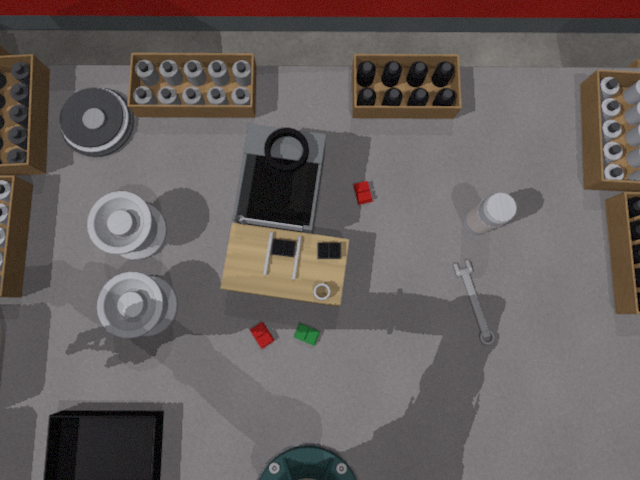

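View pics/scene0.png

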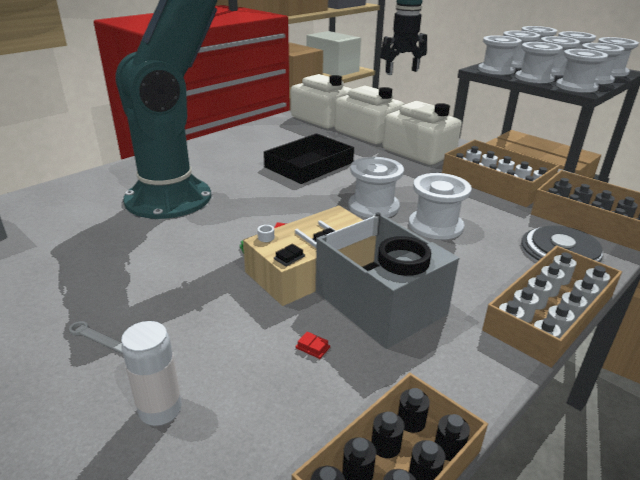

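The top view shows the deck with corners at about (232,222), (348,238), (341,304) and (222,290). The worn pad is in the lane at (285,248), and the spare pad (330,250) and spacer (322,290) are to its right. In the scene view the box is on the far side of the deck, so bay x is roughly world +x, turned a little to the right.

```bash
cat > h.py <<'E'
import numpy as np, cv2
from station import manip, optics
def ray(p,uv,z):
    K,R,t=p["camera_matrix"],p["R"],p["t"]; c=-R.T@t
    uv=np.atleast_2d(uv).astype(float)
    d=(R.T@np.linalg.inv(K)@np.c_[uv,np.ones(len(uv))].T).T
    return c+d*((z-c[2])/d[:,2])[:,None]
def proj(p,X):
    x=(p["R"]@np.atleast_2d(X).T).T+p["t"]; x=(p["camera_matrix"]@x.T).T
    return x[:,:2]/x[:,2:]
E
python3 - <<'E'
from h import *
p=optics.camera_params("top"); im=cv2.imread("pics/top0.png")
h=cv2.cvtColor(im,cv2.COLOR_BGR2HSV)
m=cv2.inRange(h,(10,50,100),(30,255,255)); m[:200]=0;m[330:]=0;m[:,:200]=0;m[:,370:]=0
m=cv2.morphologyEx(m,cv2.MORPH_CLOSE,np.ones((5,5)))
c=max(cv2.findContours(m,0,1)[0],key=cv2.contourArea)
w=ray(p,c[:,0],80)[:,:2].astype(np.float32)
r=cv2.minAreaRect(cv2.convexHull(w)); print(r); print(cv2.boxPoints(r))
d=cv2.inRange(h,(0,0,0),(180,255,60))
for y0,x0,n in((238,268,"worn"),(238,316,"spare")):
    s=np.zeros_like(d); s[y0:y0+22,x0:x0+30]=d[y0:y0+22,x0:x0+30]
    c=max(cv2.findContours(s,0,1)[0],key=cv2.contourArea); print(n,cv2.boundingRect(c))
    print(cv2.minAreaRect(ray(p,c[:,0],94)[:,:2].astype(np.float32)))
cv2.imwrite("pics/c1.png",cv2.resize(im[190:320,210:360],None,fx=5,fy=4.6,interpolation=2)[:600])
E
```

```text
((488.71240234375, 48.842201232910156), (251.9136199951172, 142.3029327392578), 82.18775177001953)
[[401.10034 -66.27415]
 [542.0825  -85.61701]
 [576.32446 163.95856]
 [435.3423  183.30142]]
worn (271, 239, 25, 18)
((520.1920776367188, 52.26560592651367), (47.22883605957031, 32.22370529174805), 83.84806823730469)
spare (318, 243, 23, 15)
((515.2868041992188, -42.86240768432617), (29.160390853881836, 45.53695297241211), 0.25871768593788147)
```

View pics/c1.png

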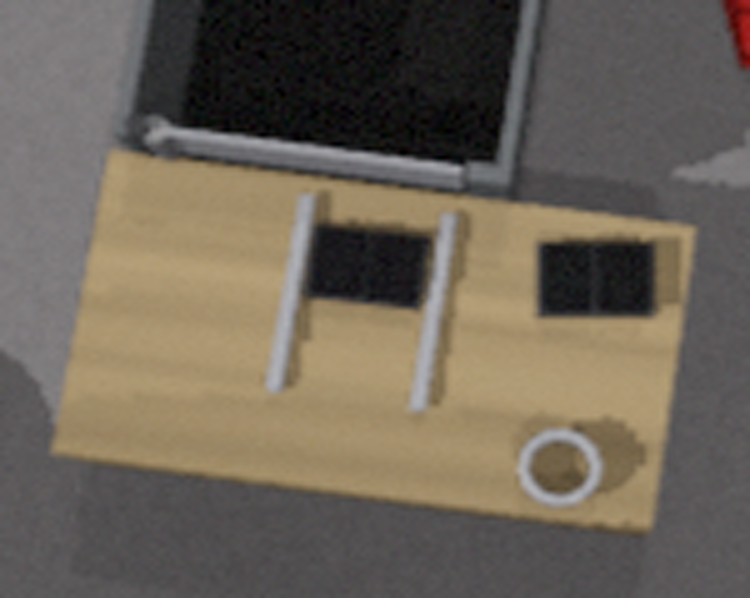

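>>> {"name": "apply_moves", "arguments": {"slide": [[-30, -33, 0], [-30, -33, 0], [-30, -33, 0], [-30, -33, 0], [-30, -33, 0]], "rot": [[0, 0, 0], [0, 0, 0], [0, 0, 0], [0, 0, 0], [0, 0, 0]], "grip": 1}}

```text
clock: 0.6
position: [304.7, 491.5, 231.0]
tool_rot: [[-0.958, 0.286, -0.0], [0.286, 0.958, -0.001], [-0.0, -0.001, -1.0]]
force: [1.5, 0.1, 0.1]
width: 0.997
grasp_force: 0.0
```

>>> {"name": "apply_moves", "arguments": {"slide": [[-30, -33, 0], [-30, -33, 0], [-30, -33, 0], [-30, -33, 0], [-30, -33, 0]], "rot": [[0, 0, 0], [0, 0, 0], [0, 0, 0], [0, 0, 0], [0, 0, 0]]}}

```text
clock: 1.1
position: [401.0, 290.5, 231.2]
tool_rot: [[-0.958, 0.286, -0.0], [0.286, 0.958, -0.0], [0.0, -0.0, -1.0]]
force: [1.2, -0.3, 0.4]
width: 1.002
grasp_force: 0.0
```

>>> {"name": "apply_moves", "arguments": {"slide": [[-30, -33, 0], [-30, -33, 0], [-30, -33, 0], [-30, -33, 0], [-30, -33, 0]], "rot": [[0, 0, 0], [0, 0, 0], [0, 0, 0], [0, 0, 0], [0, 0, 0]]}}

```text
clock: 1.6
position: [497.3, 89.6, 231.2]
tool_rot: [[-0.958, 0.287, -0.0], [0.287, 0.958, 0.0], [0.0, -0.0, -1.0]]
force: [0.4, 0.7, -0.6]
width: 1.005
grasp_force: 0.0
```

>>> {"name": "apply_moves", "arguments": {"slide": [[0, 0, 0], [0, 0, 0], [0, 0, 0], [0, 0, 0], [0, 0, 0]], "rot": [[0, 0, 0.138], [0, 0, 0.138], [0, 0, 0.138], [0, 0, 0.138], [0, 0, 0.138]]}}

```text
clock: 2.1
position: [496.7, 91.2, 231.0]
tool_rot: [[-0.552, 0.834, -0.001], [0.834, 0.552, -0.0], [0.0, -0.001, -1.0]]
force: [-0.6, -0.9, 0.2]
width: 1.0
grasp_force: 0.0
```

>>> {"name": "apply_moves", "arguments": {"slide": [[0, 0, 0], [0, 0, 20], [0, 0, 20], [0, 0, 20], [0, 0, 0]], "rot": [[0, 0, 0.138], [0, 0, 0], [0, 0, 0], [0, 0, 0], [0, 0, 0]]}}

```text
clock: 2.6
position: [494.8, 91.1, 169.1]
tool_rot: [[-0.437, 0.899, -0.006], [0.899, 0.437, -0.002], [0.001, -0.006, -1.0]]
force: [-1.0, -0.0, 0.6]
width: 1.002
grasp_force: 0.0
```

Now a wrist view and a scene view to check where the fingers are relative to the lane and flap.

```bash
python3 - <<'E'
from h import *
p=optics.camera_params("wrist"); im=optics.snapshot("wrist")[:,:,::-1].copy()
a=-0.1363;X=np.array([np.cos(a),np.sin(a)]);Y=np.array([-X[1],X[0]]);O=np.array([562.8,74.])
def W(x,y,z): return np.r_[O+x*X+y*Y,z]
print(p["t"],-p["R"].T@p["t"])
s=manip.state(); print(s["position"], [(s["position"][:2]-O)@X,(s["position"][:2]-O)@Y], s["q"])
for q in [(0,-27,80),(0,90,80),(-140,90,80),(-10,3,88),(-100,3,88),(-100,-57,88),(-39,-27,94),(4,65,126)]:
    u=proj(p,W(*q))[0]; cv2.circle(im,tuple(int(v) for v in u),4,(0,0,255),1); print(q,u.round())
cv2.imwrite("pics/w1.png",im)
cv2.imwrite("pics/s1.png",cv2.resize(optics.snapshot("scene")[100:320,200:480,::-1],None,fx=2.7,fy=2.7))
E
```

```text
[-484.02086838 -148.20231405  282.99235956] [463.36714925 157.20067651 311.29348658]
[495.92859025  91.07608779 170.34927713] [np.float64(-68.57148358780617), np.float64(7.831338005411542)] [-0.51790539  0.42576836  0.3233754   2.16105662 -0.23727955  0.59086564
  0.42893724]
(0, -27, 80) [381. 343.]
(0, 90, 80) [493. 204.]
(-140, 90, 80) [302.  67.]
(-10, 3, 88) [397. 308.]
(-100, 3, 88) [279. 234.]
(-100, -57, 88) [230. 308.]
(-39, -27, 94) [334. 325.]
(4, 65, 126) [504. 265.]
```

View pics/w1.png

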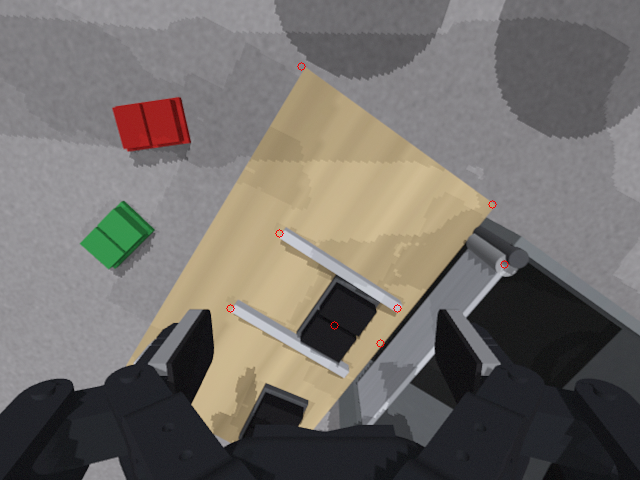

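View pics/s1.png

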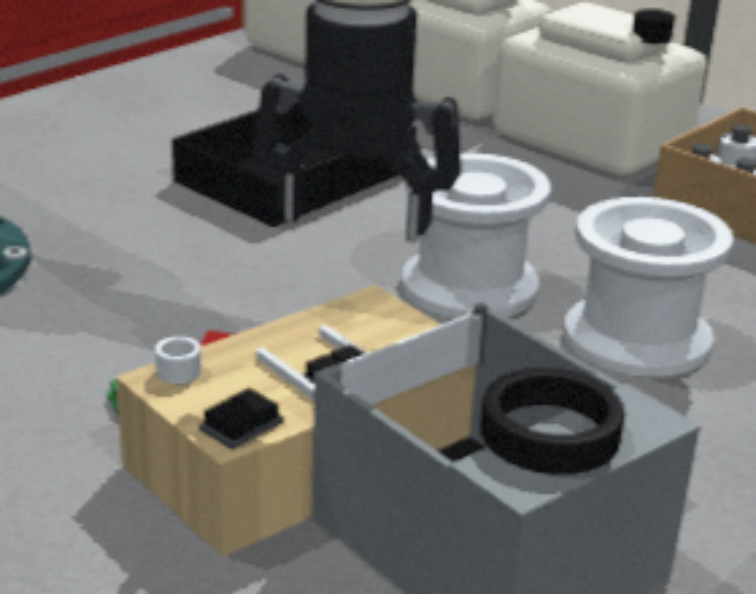

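The rendered reference points fall on the deck corners, rail ends, pad and hinge, so the bay pose holds. The finger pads' inner tip corners show at (212,310) and (437,310). I'll work out their height in the tool frame.

```bash
python3 - <<'E'
from h import *
p=optics.camera_params("wrist"); s=manip.state();T=np.array(s["tool_rot"]);P=np.array(s["position"])
for uv in [(212,310),(437,310),(198,310),(180,375),(452,310),(468,375),(213,355)]:
    for z in (0,-13):
        X=ray(p,uv,P[2]-z)[0]; print(uv,z,(T.T@(X-P)).round(1))
E
```

```text
(212, 310) 0 [  2.4 -46.3   0. ]
(212, 310) -13 [  8.9 -42.1 -13. ]
(437, 310) 0 [ 2.3 46.6 -0. ]
(437, 310) -13 [  8.8  42.3 -13. ]
(198, 310) 0 [  2.4 -52.1   0.1]
(198, 310) -13 [  8.9 -47.4 -13. ]
(180, 375) 0 [-28.9 -63.    0.1]
(180, 375) -13 [-19.5 -57.2 -12.9]
(452, 310) 0 [ 2.3 52.8 -0.1]
(452, 310) -13 [  8.8  48.  -13. ]
(468, 375) 0 [-29.   62.8  -0.1]
(468, 375) -13 [-19.6  57.  -13.1]
(213, 355) 0 [-18.9 -47.7   0. ]
(213, 355) -13 [-10.5 -43.4 -13. ]
```

>>> {"name": "apply_moves", "arguments": {"slide": [[-1.7, -1.1, 15], [0, 0, 20], [0, 0, 20], [0, 0, 15], [0, 0, 0]], "rot": [[0, 0, 0], [0, 0, 0], [0, 0, 0], [0, 0, 0], [0, 0, 0]]}}

```text
clock: 3.2
position: [496.5, 89.3, 100.9]
tool_rot: [[-0.437, 0.9, -0.001], [0.9, 0.437, -0.0], [0.0, -0.001, -1.0]]
force: [-0.5, -0.1, -0.4]
width: 1.001
grasp_force: 0.0
```

>>> {"name": "apply_moves", "arguments": {"slide": [[0, 0, 8], [0, 0, 8], [0, 0, 8], [0, 0, 3], [0, 0, 0]], "rot": [[0, 0, 0], [0, 0, 0], [0, 0, 0], [0, 0, 0], [0, 0, 0]]}}

```text
clock: 3.7
position: [496.5, 89.3, 73.9]
tool_rot: [[-0.437, 0.9, -0.001], [0.9, 0.437, -0.0], [0.0, -0.001, -1.0]]
force: [-0.1, 0.4, 0.6]
width: 0.999
grasp_force: 0.0
```

```bash
python3 - <<'E'
from h import *
cv2.imwrite("pics/s2.png",cv2.resize(optics.snapshot("scene")[130:320,220:470,::-1],None,fx=3,fy=3,interpolation=2))
s=manip.state();O=np.array([562.8,74.]);X=np.array([.9907,-.1359]);Y=np.array([.1359,.9907]);d=np.array(s["position"])[:2]-O
print(d@X,d@Y,s["position"][2],s["force"]); print(np.array(s["tool_rot"]).T[:2,:2]@np.c_[X,Y])
E
```

```text
-67.49641742615016 6.11488068410476 74.15759509024338 [-1.00113021 -1.00866655 -0.42555756]
[[-0.55486236  0.8319153 ]
 [ 0.83191524  0.55486235]]
```

View pics/s2.png

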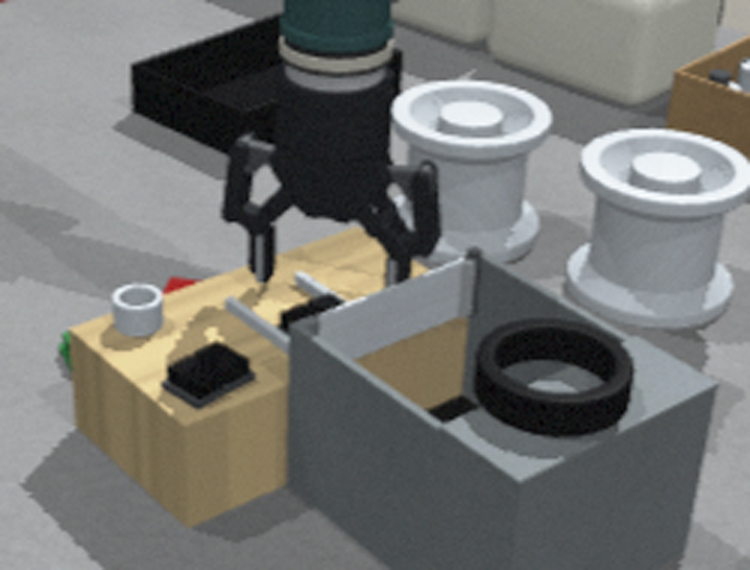

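The pad finger is in the lane behind the pad, with its tip at (263,282). The other finger stands just before the flap. I'm now moving along bay x, where 1 mm equals (-0.555, 0.832) in tool axes.

>>> {"name": "apply_moves", "arguments": {"slide": [[-3.9, 5.8, 0], [-3.9, 5.8, 0], [-3.9, 5.8, 0], [-3.9, 5.8, 0], [-3.9, 5.8, 0]], "rot": [[0, 0, 0], [0, 0, 0], [0, 0, 0], [0, 0, 0], [0, 0, 0]]}}

```text
clock: 4.25
position: [531.1, 85.7, 74.5]
tool_rot: [[-0.439, 0.899, -0.002], [0.899, 0.439, 0.001], [0.002, -0.001, -1.0]]
force: [-5.0, 4.3, 6.7]
width: 1.003
grasp_force: 4.3
```

```bash
cat > look.py <<'E'
import sys
from h import *
n=sys.argv[1]
a=cv2.resize(optics.snapshot("scene")[170:290,250:450,::-1],None,fx=3,fy=3,interpolation=2)
b=cv2.resize(optics.snapshot("wrist")[180:460,160:560,::-1],None,fx=.8,fy=.8)
c=np.zeros((a.shape[0]+b.shape[0],600,3),np.uint8);c[:a.shape[0]]=a;c[a.shape[0]:,:b.shape[1]]=b
cv2.imwrite(f"pics/{n}.png",c)
s=manip.state();O=np.array([562.8,74.]);X=np.array([.9907,-.1359]);Y=np.array([.1359,.9907]);d=np.array(s["position"])[:2]-O
print(d@X,d@Y,s["position"][2],s["force"])
E
python3 look.py l1
```

```text
-31.556447497961926 7.414866239239768 74.58787983895239 [-2.09686518  3.2341519   4.8730851 ]
```

View pics/l1.png

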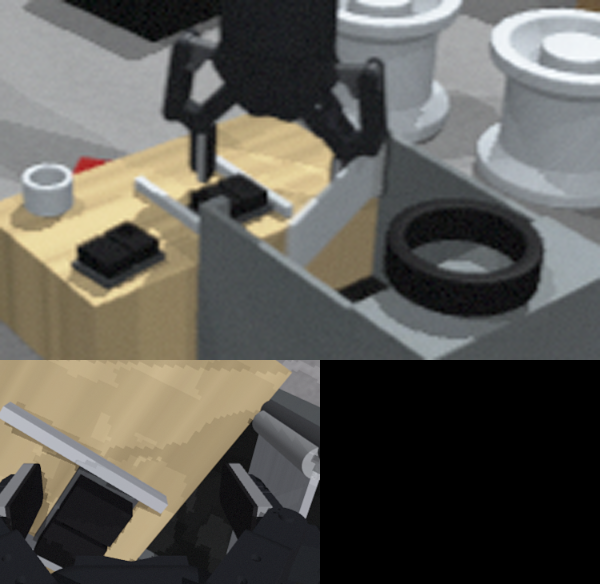

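>>> {"name": "apply_moves", "arguments": {"slide": [[0, 0, 0], [0, 0, 0], [0, 0, 0], [0, 0, 0], [0, 0, 0]], "rot": [[0, 0, 0], [0, 0, 0], [0, 0, 0], [0, 0, 0], [0, 0, 0]]}}

```text
clock: 4.85
position: [531.3, 85.3, 74.6]
tool_rot: [[-0.438, 0.899, -0.0], [0.899, 0.438, 0.001], [0.001, 0.0, -1.0]]
force: [-2.9, 2.6, 5.7]
width: 0.996
grasp_force: 3.5
```

```bash
python3 - <<'E'
from h import *
s=manip.state();print(s["force"],s["torque"],s["position"],s["grasp_force"])
im=optics.snapshot("wrist")[:,:,::-1]
cv2.imwrite("pics/w3.png",cv2.resize(im[240:470,140:540],None,fx=2,fy=2,interpolation=2))
E
```

```text
[-2.92676688  2.55253417  5.69872008] [0.62320301 0.22266832 0.23092021] [531.26384088  85.29787487  74.59193155] 3.487973454175517
```

View pics/w3.png

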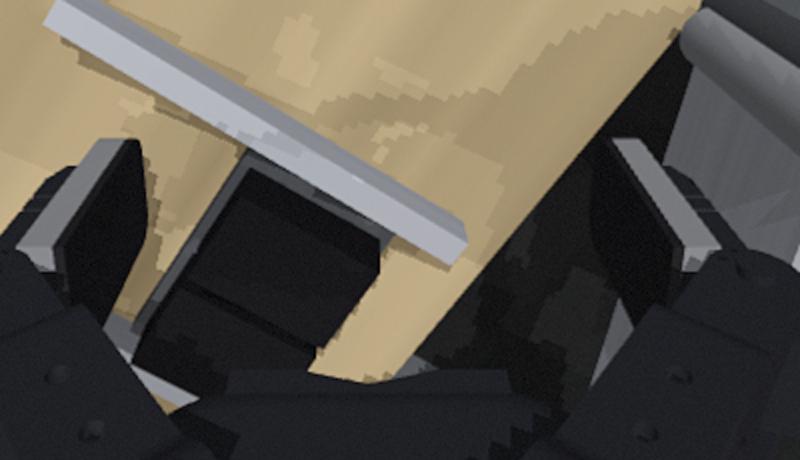

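```bash
python3 - <<'E'
from h import *
p=optics.camera_params("scene");O=np.array([562.8,74.]);X=np.array([.9907,-.1359]);Y=np.array([.1359,.9907])
for uv in [(250+287/3,170+217/3),(250+386/3,170+135/3)]:
    w=ray(p,uv,126)[0][:2]-O; print(w@X,w@Y,np.arctan2(w@X-4,65-w@Y))
E
```

```text
48.66884620563658 -48.31854465810359 0.3754862857311792
8.263282128407802 71.57536603284585 2.5663628659337743
```

>>> {"name": "apply_moves", "arguments": {"slide": [[0, 0, -1], [0, 0, -1], [0, 0, -1], [0, 0, 0], [0, 0, 0]], "rot": [[0, 0, 0], [0, 0, 0], [0, 0, 0], [0, 0, 0], [0, 0, 0]]}}

```text
clock: 5.4
position: [531.0, 83.7, 77.0]
tool_rot: [[-0.436, 0.9, -0.001], [0.9, 0.436, -0.001], [-0.0, -0.001, -1.0]]
force: [-2.6, -0.4, -1.2]
width: 0.998
grasp_force: 1.1
```

>>> {"name": "apply_moves", "arguments": {"slide": [[-2.8, 4.2, 0], [-2.8, 4.2, 0], [-2.8, 4.2, 0], [-2.8, 4.2, 0], [-2.8, 4.2, 0]], "rot": [[0, 0, 0], [0, 0, 0], [0, 0, 0], [0, 0, 0], [0, 0, 0]]}}

```text
clock: 5.9
position: [554.7, 80.5, 76.9]
tool_rot: [[-0.437, 0.9, -0.005], [0.9, 0.437, -0.0], [0.002, -0.004, -1.0]]
force: [-6.1, -0.0, 1.7]
width: 0.997
grasp_force: 2.5
```

```bash
python3 look.py l2
```

```text
-7.110699085535473 5.296723443187484 77.12167955787085 [-4.1535919  -0.1903345  -1.12777122]
```

View pics/l2.png

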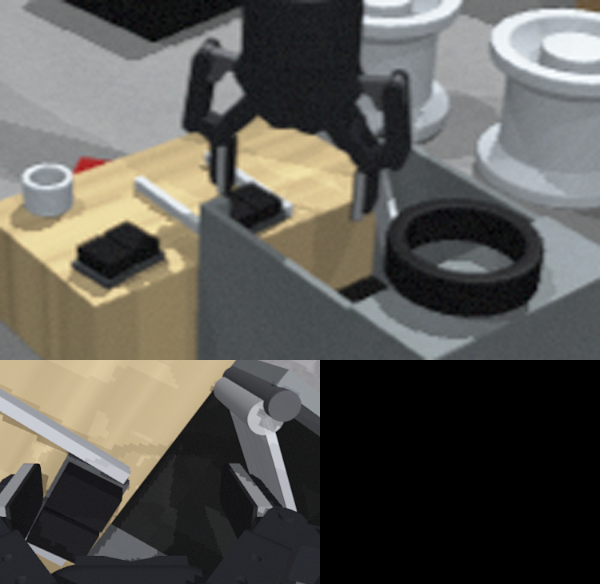

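The pad is square in the lane and being pushed, and the flap stands wide open, well clear of it. I'll continue.

>>> {"name": "apply_moves", "arguments": {"slide": [[-2.8, 4.2, 0], [-2.8, 4.2, 0], [-2.8, 4.2, 0], [-2.2, 3.3, 0], [-1.1, 1.7, 0]], "rot": [[0, 0, 0], [0, 0, 0], [0, 0, 0], [0, 0, 0], [0, 0, 0]]}}

```text
clock: 6.5
position: [577.8, 77.8, 77.5]
tool_rot: [[-0.436, 0.9, 0.0], [0.9, 0.436, -0.0], [-0.0, -0.0, -1.0]]
force: [-5.2, -0.6, 2.2]
width: 0.999
grasp_force: 2.5
```

```bash
python3 look.py l3
```

```text
15.234650311659363 6.01944767704073 77.52753797433634 [-2.75156917 -1.18987226  0.08685041]
```

View pics/l3.png

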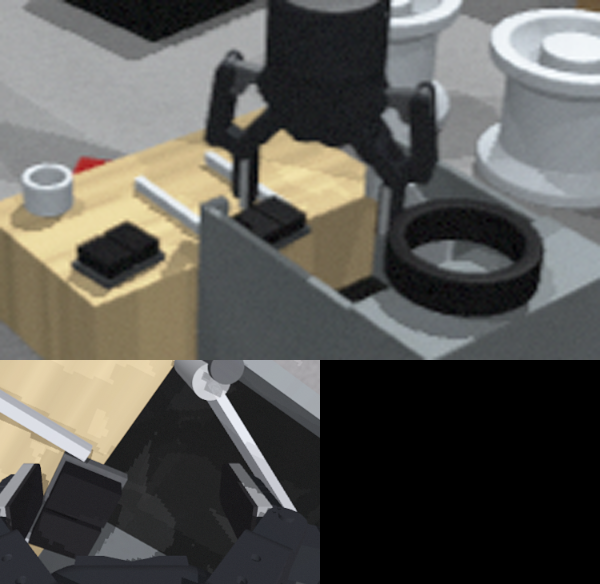

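>>> {"name": "apply_moves", "arguments": {"slide": [[-1.1, 1.7, 0], [-1.1, 1.7, 0], [-1.1, 1.7, 0], [0, 0, 0], [0, 0, 0]], "rot": [[0, 0, 0], [0, 0, 0], [0, 0, 0], [0, 0, 0], [0, 0, 0]]}}

```text
clock: 7.1
position: [584.4, 77.2, 77.5]
tool_rot: [[-0.436, 0.9, 0.002], [0.9, 0.436, -0.0], [-0.001, 0.002, -1.0]]
force: [-0.3, -2.5, -0.0]
width: 0.999
grasp_force: 1.0
```

```bash
python3 look.py l4; python3 - <<'E'
from h import *
a=cv2.imread("pics/l3.png",0);b=cv2.imread("pics/l4.png",0)
# pad window in scene crop: was at x 235-310,y 195-250
for n,i in(("l3",a),("l4",b)): print(n,(i[195:255,235:312]<45).sum(),(i[490:545,60:125]<60).sum())
E
```

```text
20.882005162551344 5.969643148270057 77.54516943684891 [-0.8470759  -0.55069595  0.13813989]
l3 1947 3094
l4 111 1087
```

The pad's dark pixels have left the deck edge and the pushing force is gone, so it has dropped. I'm backing straight out so the flap swings shut behind the finger.

>>> {"name": "apply_moves", "arguments": {"slide": [[5, -7.5, 0], [5, -7.5, 0], [5, -7.5, 0], [5, -7.5, 0], [5, -7.5, 0]], "rot": [[0, 0, 0], [0, 0, 0], [0, 0, 0], [0, 0, 0], [0, 0, 0]]}}

```text
clock: 7.7
position: [537.1, 83.9, 77.3]
tool_rot: [[-0.437, 0.899, -0.001], [0.899, 0.437, 0.0], [0.001, -0.001, -1.0]]
force: [-0.7, -2.3, 1.1]
width: 0.997
grasp_force: 0.6
```

>>> {"name": "apply_moves", "arguments": {"slide": [[5, -7.5, 0], [5, -7.5, 0], [5, -7.5, 0], [5, -7.5, 0], [5, -7.5, 0]], "rot": [[0, 0, 0], [0, 0, 0], [0, 0, 0], [0, 0, 0], [0, 0, 0]]}}

```text
clock: 8.2
position: [493.8, 90.2, 77.4]
tool_rot: [[-0.437, 0.899, 0.001], [0.899, 0.437, 0.0], [0.0, 0.001, -1.0]]
force: [0.1, -0.7, -0.4]
width: 0.998
grasp_force: 0.0
```

>>> {"name": "apply_moves", "arguments": {"slide": [[2, -3, 0], [0, 0, -20], [0, 0, -30], [0, 0, -30], [0, 0, -30]], "rot": [[0, 0, 0], [0, 0, 0], [0, 0, 0], [0, 0, 0], [0, 0, 0]]}}

```text
clock: 8.7
position: [490.5, 90.1, 188.4]
tool_rot: [[-0.437, 0.9, 0.0], [0.9, 0.437, -0.0], [-0.0, 0.0, -1.0]]
force: [0.3, 0.9, 1.2]
width: 1.001
grasp_force: 0.0
```

>>> {"name": "apply_moves", "arguments": {"slide": [[15, -20, 0], [15, -20, 0], [0, 0, 0], [0, 0, 0], [0, 0, 0]], "rot": [[0, 0, 0], [0, 0, 0], [0, 0, 0], [0, 0, 0], [0, 0, 0]]}}

```text
clock: 9.2
position: [442.6, 99.7, 187.5]
tool_rot: [[-0.437, 0.9, 0.002], [0.9, 0.437, 0.0], [-0.001, 0.002, -1.0]]
force: [0.1, 0.1, -0.6]
width: 0.999
grasp_force: 0.0
```

```bash
python3 - <<'E'
from h import *
p=optics.camera_params("scene");im=optics.snapshot("scene")[:,:,::-1]; old=cv2.imread("pics/scene0.png")
print(manip.state()["position"],manip.state()["force"])
O=np.array([562.8,74.]);X=np.array([.9907,-.1359]);Y=np.array([.1359,.9907])
# flap region: compare with start picture
W=lambda x,y,z:np.r_[O+x*X+y*Y,z]
poly=proj(p,[W(4,60,85),W(4,-55,100),W(4,-55,124),W(4,60,124)]).astype(np.int32)
m=np.zeros(im.shape[:2],np.uint8);cv2.fillPoly(m,[poly],1)
d=cv2.absdiff(im.copy(),old).max(2);print("flap diff",np.median(d[m>0]),(d[m>0]>40).mean())
def box(x0,x1,y0,y1,z): 
    q=np.zeros_like(m);cv2.fillPoly(q,[proj(p,[W(x0,y0,z),W(x1,y0,z),W(x1,y1,z),W(x0,y1,z)]).astype(np.int32)],1);return q
q=box(-58,-20,-50,-5,90)
print("lane diff",(d[q>0]>30).mean())
t=optics.snapshot("top")[:,:,::-1].copy();o=cv2.imread("pics/top0.png");dd=(cv2.absdiff(t,o).max(2)>25).astype(np.uint8)
dd[330:]=0
pt=optics.camera_params("top")
n,l,st,c=cv2.connectedComponentsWithStats(dd)
for i in range(1,n):
    if st[i,4]>25:
        w=ray(pt,c[i],20)[0][:2]-O; print(c[i].round(),st[i,2:],"bay at z20",(w@X).round(),(w@Y).round())
g=cv2.cvtColor(t,cv2.COLOR_BGR2GRAY)[150:225,235:325]; cv2.imwrite("pics/t9.png",g)
E
```

```text
[442.70790496  99.64175013 187.43178171] [-0.18062543 -0.5423489   0.43748806]
flap diff 3.0 0.004559270516717325
lane diff 0.4566929133858268
[517. 255.] [  289   135 11512] bay at z20 26.0 -537.0
[290. 217.] [ 25  16 239] bay at z20 42.0 -26.0
[283. 298.] [  415   102 17675] bay at z20 -140.0 -37.0
[322. 240.] [ 45  13 217] bay at z20 0.0 -105.0
[284. 247.] [ 28  21 491] bay at z20 -29.0 -22.0
[340. 271.] [ 13  35 245] bay at z20 -64.0 -153.0
[ 45. 291.] [15  9 31] bay at z20 -197.0 480.0
```

The flap region matches the starting picture, so it is shut. The pad lies flat in the box at about bay (42, -26), and the robot is clear.

```bash
python3 -c "
from station import finish_job
print(finish_job())"
```

```text
the job is handed in; nothing more can be done
None
```

The job is handed in at about 9 s on the robot's clock: the camera check showed the worn pad lying in the box and the flap shut, with the arm clear and no sign of anything else having been touched; no verdict came back.

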